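Tidy the carver's bench: hang the caddy and the mallet, line up the tins

TASK

Put the carver's bench in order. Take the tool caddy off the low shelf and hang it on the screw of the upright panel, the screw head through its keyhole and the plate slid fully down into the narrow slot; hang the loose mallet by its pommel in the empty fork between the two hanging mallets without knocking them; and stand all the round aluminium tins upright on the low shelf in one straight row along the middle line of its length, side by side and almost touching. One of the tins may get knocked aside meanwhile, so check; leave the other things where they are.

Things in the scene. Friction and masses are not known exactly. Their poses are not given: they have to be found in the camera images.
- caddy_grip (a point): tool caddy, 0.28 kg: wooden block 90 mm deep (x), 60 wide (y), 40 high; on its top an upright wooden grip 30 (x) x 20 (y) mm up to 108 mm; keyhole plate across the +x end. This point: on the grip's mid-line, 90 mm above the underside; pinch across y from above. z up, +x to the plate, whose back face is 52 mm along +x. Starts on the low shelf
- caddy_slot (a point): seat at the top of the keyhole's 10 mm wide slot, where the screw's shank lies when the plate is slid fully down; mid-thickness of the plate, 98 mm above the caddy's underside, 49.5 mm along +x and 8 mm up from caddy_grip. Axes as caddy_grip. Plate: aluminium, 5 mm thick, 80 wide, 125 high from the caddy's underside
- caddy_hole (a point): centre of the keyhole's wide round part (26 mm across), mid-thickness of the plate, 28 mm straight below caddy_slot; the narrow slot leads up from it. Axes as caddy_grip
- screw (a point): screw on the fixed upright plywood panel (220 mm wide, 210 high): point on its axis, 170 mm above the bench, 2.5 mm out from the panel's face; the hung caddy_slot belongs here. x points into the panel, z up; hung caddy has parallel axes. Shank 7 mm diameter, 8 mm long from the face, then a head 16 mm diameter, 4 mm thick
- mallet_grip (a point): loose carver's mallet standing on its head, 0.2 kg, wood: head 54 mm diameter at the bottom, 70 high; neck 14 mm diameter from 70 to 120 mm; pommel cylinder 36 mm diameter from 120 to 170 mm. This point: on the axis in the pommel, 152 mm above the underside, z up; pinch here from above
- mallet_collar (a point): underside of that mallet's pommel on its axis, 120 mm above the mallet's underside, 32 mm below mallet_grip; it rests on the fork when hung
- fork (a point): empty middle fork of the mallet rack (fixed panel 270 mm wide, 170 high): two level 8 mm square steel prongs, 20 mm clear apart, 64 mm long from the face, with 4 mm lips on the last 6 mm. Point: midway between prongs, level with their tops (165 mm above bench), 31 mm from the face; mallet_collar belongs here. x into the panel (enter from -x), z up. Hung mallets 80 mm either side along y
- hung1: mallet of the same form hanging in the fork at +y; origin at the centre of its underside, z up
- hung2: mallet of the same form hanging in the fork at -y; origin at the centre of its underside, z up
- shelf_top (a point): low plywood shelf (fixed), 140 mm deep (x) and 400 mm long (y), its top 50 mm above the bench; this point is the centre of the top; the row runs along its y axis on the line x = 0
- tin1_center (a point): round plain aluminium tin, 50 mm diameter, 40 mm high, 0.09 kg, standing on the bench at the start; this point is its centre, 20 mm above its underside; z up. May be absent (None).
- tin2_center (a point): round plain aluminium tin, 50 mm diameter, 40 mm high, 0.09 kg, standing on the bench at the start; this point is its centre, 20 mm above its underside; z up. May be absent (None).
- tin3_center (a point): round plain aluminium tin, 50 mm diameter, 40 mm high, 0.09 kg, standing on the bench at the start; this point is its centre, 20 mm above its underside; z up. May be absent (None).
- tin4_center (a point): round plain aluminium tin, 50 mm diameter, 40 mm high, 0.09 kg, standing on the bench at the start; this point is its centre, 20 mm above its underside; z up. May be absent (None).
- tin5_center (a point): round plain aluminium tin, 50 mm diameter, 40 mm high, 0.09 kg, standing on the bench at the start; this point is its centre, 20 mm above its underside; z up. May be absent (None).
- jar: amber glass jar, 36 mm diameter, 55 mm high, at the +y end of the shelf, near its +x edge; origin at its underside; leave alone
- case: black plastic box 50 x 60 x 30 mm beyond the rack; origin at its underside; leave alone
- roll: black rubber ring 44 mm diameter, 18 mm high, lying at the -y end of the shelf, near its +x edge; origin at its underside; leave alone
- stone: brown sharpening stone 110 x 45 x 22 mm beyond the panel; origin at its underside; leave alone

How it is judged:
By the outcome, as a careful person would: the job done as asked, in the order asked, and still so for the second after the job is handed in, with the robot touching nothing.
Of tin1, tin2, tin3, tin4, tin5 only 3 to 5 are there at a start; the rules pass over those that are not, and their reading is None.
At some moment in a run one of tin1, tin2, tin3, tin4, tin5 may be knocked a few centimetres aside while the robot is not near it.
It also fails if it takes over 210 s, if anything falls off the work surface, if the arm or the gripper's body presses on something with over 40 N, if the wrist force passes 120 N, or if a joint passes its speed limit or range.

ROBOT

A 6-joint arm with a two-finger parallel gripper is mounted at the origin on the work surface. World frame = base frame: x ahead of the robot, y to its left, z up, the work surface at z = 0. Lengths are in m, angles in degrees, forces in N, time in s.
With the tool pointing down it reaches from about 0.3 to 0.75 m from the base axis. Payload 8.5 kg.
Tool frame: the origin (TCP) lies midway between the tips of the shut fingers; the grasp point (between the pads) lies 19 mm behind it; z points along the fingers, y is the direction in which the jaws open and shut (so a half turn about z gives the same grasp; the last joint's range is limited). The gripper opens to 85 mm and grips with 20 to 120 N. Pads are 22 mm wide; open, the fingers measure 114 mm over their backs; the gripper's body (76 mm by 85 mm) begins 54 mm behind the grasp point. The pads swing forward as they close: fully open they stand 13 mm farther back than shut.
Start: joints at [-84.013, 21.807, 74.336, -0, 83.858, -12.336], TCP at [0.173, -0.522, 0.231] pointing down, gripper open.
Joint ranges: [-178.18, 178.18], [-50.72, 133.34], [12.68, 142.11], [-81.47, 261.47], [9.98, 163.14], [-165.26, 165.26]. Speed limits (degrees/s): [136.94, 136.94, 180, 180, 180, 180].

INTERFACE

Orientations are given as a 3x3 rotation matrix whose columns are the frame's x, y, z axes.
In Python, from rig import env, viewer, ticket gives the robot as it stands. The module is installed in compiled form; this text tells all that it offers.
- The arm moves only by the shell command python3 -m pendant 'ROWS' [FORCE]. ROWS is JSON, a list of rows, each a list of 3 entries, a list of its own where there are three numbers: the shift along the world's x, y, z in mm, then the turn about the world's z in rad, then the opening, from -1 (shut) to 1 (fully open). A call has 1 to 12 rows; each row shifts and turns the pose as measured when the row begins; what a row does not reach is not made up. A row lasts 1/8 s, in which the tool goes at most 62.5 mm and 10.7 degrees, less where a joint would pass 70% of its speed; a pose out of reach is approached as far as the arm can. A call with a gripper value outside its range is refused whole. The fingers move at their own pace and stop on an object; FORCE is the grip in N (left out, the last holds). Time passes only in rows, so rows that do not move let the fingers close. It gives the time, the measured TCP pose, the force and the opening at its end, in the units of the state.
- env.observe(): the state, without advancing time (a new reading comes with each control period).
- viewer.get_image(name): name is "scene" or "side" or "wrist"; returns (picture, depth): 400x640x3 uint8, red, green, blue; 400x640 float32, m along the optical axis (not along the pixel's ray), 0 where there is no reading.
- viewer.camera_params(name): a dict with "fx", "fy", "cx", "cy" (pixels), "D" ([k1, k2, p1, p2, k3] as OpenCV has them; the pictures are not rectified), "rvec" (rotation vector, rad) and "tvec" (3), from world to camera coordinates, as OpenCV has them; the wrist camera has in their place "T_tool_cam" (4x4, takes a point from camera to tool coordinates, whose origin is the TCP and whose axes are the flange's). Camera axes: x right, y down, z forward; pixel columns grow to the right and rows downward; lengths in m; the calibration is good to about 2 mm. A picture is of the moment at which its call begins: read the wrist's pose just before it. camera_params takes no time and is no camera call.
- ticket.close_job(): hands the job in, once; it reports no verdict.
The state is a dict: "time_s": time; "q": joint angles; "qvel": joint speeds; "joint_efforts": joint torques, N m; "position": TCP position; "tool_rot": TCP orientation; "ft_force": force on the tool from outside, world axes, zero at the start; "wrist_torque": the same for the moment, N m; "grip_width": finger opening in m.
Only numpy, scipy, OpenCV 4.12 (cv2) and the standard library are available. Lean on these libraries where they do the work, as an engineer would, in place of code of your own. Each camera call takes 0.05 s, during which the arm holds its last target. There are 200 camera calls.

## Working session

There is one attempt and no reset: what is moved stays moved. The work goes in short steps, Python scripts to look and compute and a shell command to move; the robot and the scene stay as the last step left them, time stands still between calls to the robot, and variables do not carry over. Pictures are saved under pics/ and viewed, about 12 in all and at most 16, crops included, and the job is handed in when it is done.

```bash
mkdir -p pics; python3 - <<'E'
from rig import env, viewer
import cv2, numpy as np, pickle
s=env.observe(); print({k:np.round(v,3).tolist() for k,v in s.items()})
for n in ("scene","side","wrist"):
    im,d=viewer.get_image(n); cv2.imwrite(f"pics/{n}0.png",im[:,:,::-1]); np.save(f"pics/{n}0.npy",d)
    print(n,viewer.camera_params(n))
E
```

```text
{'time_s': 0.0, 'q': [-84.013, 21.84, 74.387, -0.001, 83.859, -12.334], 'qvel': [0.115, 0.013, -0.083, 0.066, 0.06, 0.02], 'joint_efforts': [0.001, -44.847, -23.127, -0.0, 0.005, 0.0], 'position': [0.173, -0.522, 0.231], 'tool_rot': [[0.949, 0.314, -0.0], [0.314, -0.949, 0.001], [0.0, -0.001, -1.0]], 'ft_force': [-0.527, 0.685, -0.772], 'wrist_torque': [-0.002, 0.006, 0.017], 'grip_width': 0.085}
scene {'fx': 433.44599178082655, 'fy': 433.44599178082655, 'cx': 319.78751021109974, 'cy': 202.7195546084791, 'D': array([-0.00961993,  0.        ,  0.        ,  0.        ,  0.        ]), 'rvec': array([ 1.57674805,  1.70223698, -0.91538044]), 'tvec': array([ 0.05392011, -0.20921208,  1.61651529])}
side {'fx': 517.7423093625397, 'fy': 517.7423093625397, 'cx': 317.53702377115485, 'cy': 195.101712615644, 'D': array([-0.02253494,  0.        ,  0.        ,  0.        ,  0.        ]), 'rvec': array([ 0.58222217, -2.75564347,  1.04923048]), 'tvec': array([0.50237609, 0.24985635, 1.36642076])}
wrist {'fx': 284.64085310814977, 'fy': 284.64085310814977, 'cx': 316.5425455716045, 'cy': 197.6678610480514, 'D': array([-0.04514143,  0.        ,  0.        ,  0.        ,  0.        ]), 'T_tool_cam': array([[ 3.42075625e-04, -9.49759676e-01, -3.12979938e-01,
         8.03531280e-02],
       [ 9.99999825e-01,  1.74041373e-04,  5.64822424e-04,
         2.87080026e-06],
       [-4.81974104e-04, -3.12980077e-01,  9.49759569e-01,
        -1.42508888e-01],
       [ 0.00000000e+00,  0.00000000e+00,  0.00000000e+00,
         1.00000000e+00]])}
```

View pics/scene0.png

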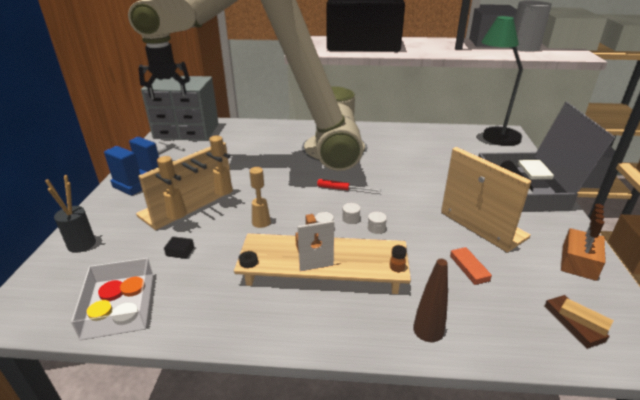

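View pics/side0.png

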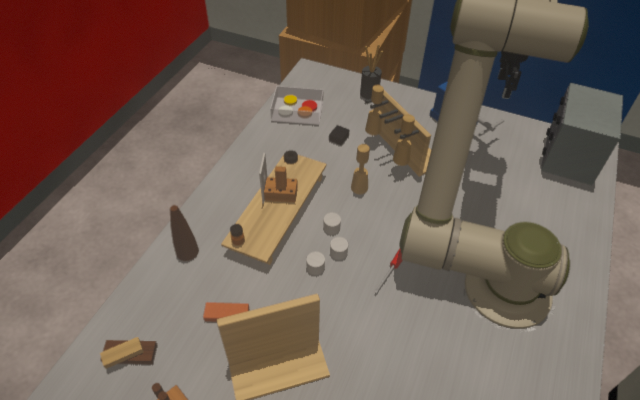

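```bash
cat > h.py <<'E'
from rig import env, viewer
import cv2, numpy as np
def cam(n, s=None):
    p=viewer.camera_params(n); K=np.array([[p['fx'],0,p['cx']],[0,p['fy'],p['cy']],[0,0,1]])
    if n=='wrist':
        T=p['T_tool_cam']; R=np.array(s['tool_rot']); Rc=R@T[:3,:3]; c=np.array(s['position'])+R@T[:3,3]
    else:
        Rw=cv2.Rodrigues(p['rvec'])[0]; Rc=Rw.T; c=-Rc@p['tvec']
    return K,p['D'],Rc,c
def rays(C,uv):
    K,D,R,c=C; q=cv2.undistortPoints(np.array(uv,float).reshape(-1,1,2),K,D).reshape(-1,2)
    return np.c_[q,np.ones(len(q))]@R.T, c
def on_plane(C,uv,z):
    r,c=rays(C,uv); return c+r*((z-c[2])/r[:,2])[:,None]
def cloud(C,d):
    v,u=np.mgrid[:400,:640]; r,c=rays(C,np.c_[u.ravel(),v.ravel()]); P=c+r*d.reshape(-1,1)
    P[d.ravel()<=0]=np.nan; return P.reshape(400,640,3)
def proj(C,X):
    K,D,R,c=C; return cv2.projectPoints(np.array(X,float).reshape(-1,3),cv2.Rodrigues(R.T)[0],-R.T@c,K,D)[0].reshape(-1,2)
def snap(n,tag):
    s=env.observe(); im,d=viewer.get_image(n); im=im[:,:,::-1].copy(); cv2.imwrite(f'pics/{tag}.png',im); np.save(f'pics/{tag}.npy',d)
    C=cam(n,s); return im,d,C,cloud(C,d)
E
python3 - <<'E'
from h import *
x0,x1,y0,y1=.25,.85,-.5,.5; S=750
H=np.full((int((x1-x0)*S),int((y1-y0)*S)),-1.); RGB=np.zeros(H.shape+(3,),np.uint8)
for n in('scene','side'):
    C=cam(n); P=cloud(C,np.load(f'pics/{n}0.npy')).reshape(-1,3); im=cv2.imread(f'pics/{n}0.png').reshape(-1,3)
    print(n,C[3])
    ok=np.isfinite(P).all(1)&(P[:,0]>x0)&(P[:,0]<x1)&(P[:,1]>y0)&(P[:,1]<y1)&(P[:,2]<.3)
    b=P[ok]; print('table z', np.median(b[abs(b[:,2])<.02,2]))
    for p,c in zip(b,im[ok]):
        i,j=int((x1-p[0])*S),int((y1-p[1])*S)
        for a in(0,1):
          for e in (0,1):
            if i+a<H.shape[0] and j+e<H.shape[1] and p[2]>H[i+a,j+e]: H[i+a,j+e]=p[2]; RGB[i+a,j+e]=c
np.save('pics/H.npy',H)
hm=cv2.applyColorMap((np.clip(H/.23,0,1)*255).astype(np.uint8),cv2.COLORMAP_JET)
for k in range(11): cv2.putText(hm,f'{y1-k*.1:.1f}',(int(k*.1*S),10),0,.35,(255,255,255))
for k in range(7): cv2.putText(hm,f'{x1-k*.1:.2f}',(0,int(k*.1*S)+10),0,.35,(255,255,255)); 
cv2.imwrite('pics/top.png',hm)
# crop upsample scene
im=cv2.imread('pics/scene0.png'); cv2.imwrite('pics/crop0.png',cv2.resize(im[120:300,130:540],None,fx=1.95,fy=1.95,interpolation=2))
E
```

```text
scene [1.45961926 0.06614808 0.72452384]
table z -0.00020032577282785846
side [0.18287925 0.86559318 1.18288598]
table z 7.890325979031942e-06
```

View pics/top.png

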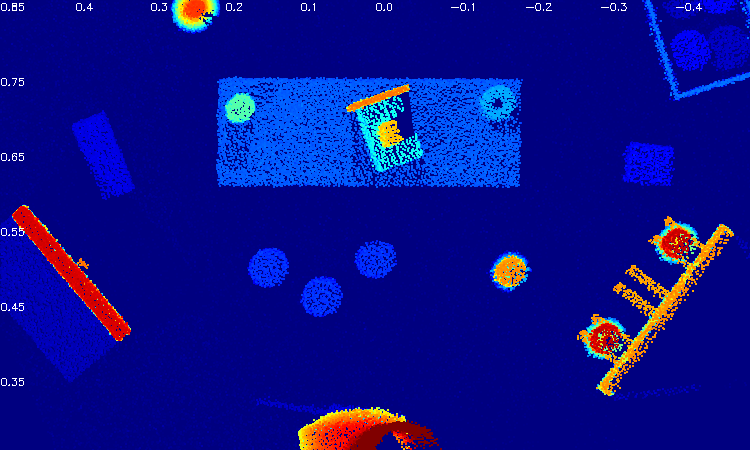

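View pics/crop0.png

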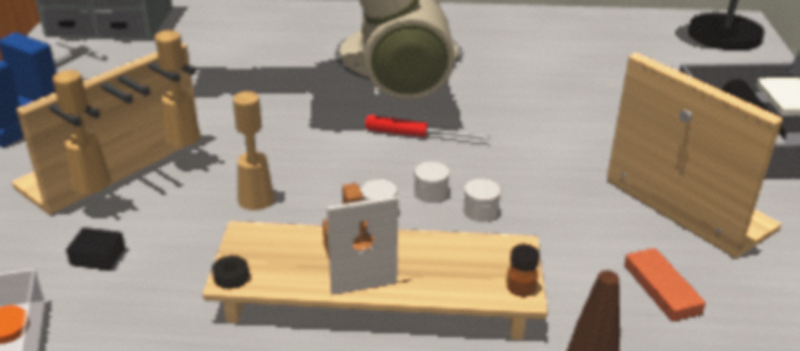

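```bash
cat > m0.py <<'E'
from h import *
Cs={n:cam(n) for n in('scene','side')}; PP={n:cloud(Cs[n],np.load(f'pics/{n}0.npy')).reshape(-1,3) for n in Cs}
def sel(n,x0,x1,y0,y1,z0,z1):
    P=PP[n]; P=P[np.isfinite(P).all(1)]
    return P[(P[:,0]>x0)&(P[:,0]<x1)&(P[:,1]>y0)&(P[:,1]<y1)&(P[:,2]>z0)&(P[:,2]<z1)]
def rect(b): 
    (c,s,a)=cv2.minAreaRect((b[:,:2]*1000).astype(np.float32)); return np.round(c,1),np.round(s,1),round(a,1)
for n in Cs:
    print(n)
    for nm,bx in dict(shelf=(.58,.77,-.2,.24,.044,.056),platetop=(.65,.78,-.08,.1,.165,.18),griptop=(.6,.715,-.08,.08,.153,.163),block=(.6,.72,-.08,.08,.085,.094),
      tinA=(.46,.54,.11,.2,.036,.044),tinB=(.42,.5,.045,.12,.036,.044),tinC=(.47,.55,-.03,.045,.036,.044),mallet=(.45,.55,-.22,-.12,.164,.175),
      hungA=(.5,.58,-.43,-.33,.207,.222),hungB=(.36,.44,-.35,-.24,.207,.222),rackpanel=(.3,.6,-.5,-.25,.166,.172),
      prongs=(.44,.53,-.36,-.29,.158,.172),paneltop=(.38,.62,.3,.52,.204,.216)).items():
        b=sel(n,*bx)
        if len(b)>8: print(nm,len(b),rect(b),np.round(np.median(b,0)*1000,1))
    # panel plane
    b=sel(n,.38,.62,.3,.52,.03,.2)
    if len(b)>50:
        rng=np.random.default_rng(0);best=0
        for _ in range(300):
            a=b[rng.choice(len(b),3,0)]; nn=np.cross(a[1]-a[0],a[2]-a[0]); nn/=np.linalg.norm(nn)+1e-12
            m=abs((b-a[0])@nn)<.003
            if m.sum()>best: best=m.sum(); M=m
        q=b[M]; c=q.mean(0); nn=np.linalg.svd(q-c)[2][2]; nn*=np.sign(nn[0]); dist=(b-c)@nn
        o=b[(dist>.006)&(dist<.02)&(b[:,2]>.14)&(b[:,2]<.2)]
        print('panel',best,len(b),'n',nn,'yaw into',np.degrees(np.arctan2(-nn[1],-nn[0])),'c',c,'off',nn@c)
        print('screwpts',len(o),np.median(o,0) if len(o) else '', ((o-c)@nn).max() if len(o) else '')
E
python3 m0.py
```

```text
scene
shelf 5078 (array([673.7,   6.6]), array([400.5, 145.9]), 89.6) [690.4  38.6  49.7]
platetop 185 (array([720.6,  -5.2]), array([ 9.4, 79.1]), 20.8) [721.2  -4.  171.9]
griptop 116 (array([690.8,  -4.5]), array([77.6, 27.1]), 44.4) [683.8 -16.6 157.6]
block 145 (array([678.8, -17.8]), array([105.4,  53.6]), 32.5) [687.5  -5.   90. ]
tinA 164 (array([494.5, 140. ]), array([48.6, 47.2]), 4.4) [496.6 140.7  39.8]
tinB 161 (array([461.1,  87. ]), array([85. , 52.8]), 70.7) [457.9  70.3  39.9]
tinC 148 (array([503.7,  -3.5]), array([45.4, 46.5]), 5.4) [506.5  -4.1  40. ]
mallet 92 (array([ 490.1, -181.3]), array([30.3, 35.9]), 30.6) [ 493.  -181.2  168.9]
hungA 96 (array([ 528.6, -402.8]), array([31.1, 31.6]), 17.6) [ 532.3 -401.9  214.2]
hungB 86 (array([ 401.2, -309.9]), array([34.4, 34.2]), 52.9) [ 406.8 -307.4  214. ]
rackpanel 372 (array([ 457.8, -364.9]), array([ 84.9, 265.9]), 52.8) [ 456.5 -388.7  169. ]
prongs 79 (array([ 468.5, -349.5]), array([45.7, 38.4]), 52.4) [ 468.5 -343.6  164.2]
paneltop 457 (array([487.5, 405. ]), array([220.1,  24.1]), 40.8) [497.3 410.8 209.3]
pa
[... 764 characters left out ...]
8) [505.2   1.6  39.3]
mallet 96 (array([ 487.1, -178.6]), array([35.1, 35.1]), 64.2) [ 487.3 -177.8  168.7]
hungA 84 (array([ 526.2, -401.8]), array([36.1, 35.2]), 67.8) [ 525.8 -399.8  213.5]
hungB 92 (array([ 396.9, -302.7]), array([34.5, 33.8]), 24.9) [ 397.2 -302.8  213.4]
rackpanel 310 (array([ 445.4, -354.5]), array([ 84.6, 245. ]), 53.1) [ 437.2 -369.8  168.8]
prongs 77 (array([ 467.7, -346.8]), array([44.1, 42. ]), 52.7) [ 464.1 -342.8  163.5]
paneltop 862 (array([485.6, 406.4]), array([218.8,  20.9]), 40.1) [489.9 410.9 209.8]
panel 3487 3508 n [ 0.64817687 -0.76148931 -0.00087674] yaw into 130.4043053065259 c [0.48212306 0.41361099 0.11979064] off -0.0025643545579646493
screwpts 0
```

```bash
python3 -m pendant '[[[0,0,55],0,1],[[20,30,55],0,1],[[40,46,0],0,1],[[40,46,0],0,1],[[40,46,0],0,1],[[40,46,0],0,1],[[40,46,0],0,1],[[40,46,0],0,1],[[40,46,0],0,1],[[40,46,0],0,1],[[40,46,0],0,1],[[40,40,0],0,1]]'
python3 -m pendant '[[[30,40,0],0.03,1],[[0,0,0],0,1]]'
python3 - <<'E'
from h import *
im,d,C,P=snap('wrist','w1'); print(C[3],env.observe()['position'])
E
```

```text
time_s: 1.65
position: [0.5985, -0.0244, 0.3397]
tool_rot: [[0.952, 0.307, -0.0], [0.307, -0.952, 0.006], [0.001, -0.006, -1.0]]
ft_force: [1.0, -0.8, 0.5]
grip_width: 0.0853
time_s: 1.9
position: [0.6308, 0.02, 0.3374]
tool_rot: [[0.94, 0.341, -0.004], [0.341, -0.94, 0.007], [-0.001, -0.008, -1.0]]
ft_force: [-0.3, -0.0, 0.6]
grip_width: 0.0852
[0.70686665 0.04643377 0.47985999] [0.63014131 0.01861296 0.33775826]
```

View pics/w1.png

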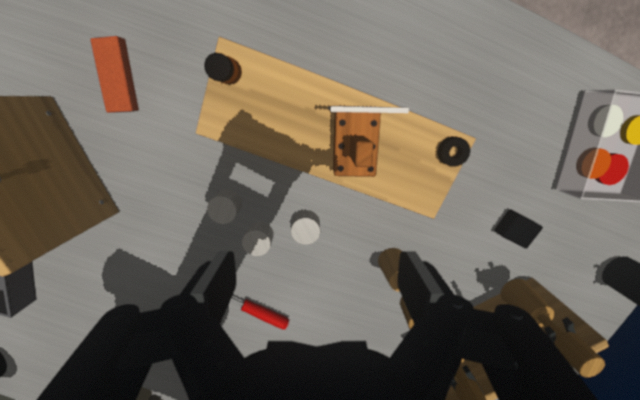

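```bash
cat > w.py <<'E'
from h import *
im=cv2.imread('pics/w1.png'); d=np.load('pics/w1.npy'); s=env.observe(); C=cam('wrist',s); P=cloud(C,d)
hsv=cv2.cvtColor(im,cv2.COLOR_BGR2HSV)
m=np.zeros((400,640),bool); m[95:120,325:415]=True
m&=(hsv[...,1]<50)&(hsv[...,2]>130)
r=cv2.minAreaRect(np.argwhere(m)[:,::-1].astype(np.float32)); print(r)
v,u=np.where(m); print('depth z',np.nanmedian(P[...,2][m]))
L=on_plane(C,[[u.min(),v[u==u.min()].mean()],[u.max()+1,v[u==u.max()].mean()]],.175)*1000; print(L.round(1),np.linalg.norm(L[1]-L[0]),'yaw',np.degrees(np.arctan2(*(L[0]-L[1])[[1,0]]))-90)
# grip top
z=P[...,2]; g=np.zeros_like(m); g[125:180,325:385]=True; g&=(abs(z-.158)<.006); p=P[g]*1000
print('grip',len(p),p.mean(0),cv2.minAreaRect(p[:,:2].astype(np.float32)))
g=np.zeros_like(m); g[100:190,320:390]=True; g&=(abs(z-.09)<.004); p=P[g]*1000; print('block',cv2.minAreaRect(p[:,:2].astype(np.float32)))
p=P[(abs(z-.05)<.004)]*1000; p=p[(p[:,0]>550)]; print('shelf',cv2.minAreaRect(p[:,:2].astype(np.float32)))
for nm,(u0,u1,v0,v1) in dict(t=(195,245,190,230)).items(): pass
E
python3 w.py
```

```text
((371.9999694824219, 103.49999237060547), (83.99998474121094, 16.999996185302734), 0.0)
depth z 0.06036253507151834
[[705.6  32.1 175. ]
 [741.2 -47.6 175. ]] 87.32069095898704 yaw 24.034247171395975
grip 462 [673.32351492 -21.40111448 157.64321505] ((673.1241455078125, -21.995647430419922), (29.559940338134766, 20.254793167114258), 19.425065994262695)
block ((674.8533325195312, -16.247501373291016), (94.18233489990234, 70.60262298583984), 18.762155532836914)
shelf ((671.7308959960938, -69.9859619140625), (340.26971435546875, 1096.0635986328125), 8.463248252868652)
```

```bash
python3 -m pendant '[[[43,-40.5,0],-0.008,1],[[0,0,-50],0,1],[[0,0,-50],0,1],[[0,0,-50],0,1],[[0,0,-40],0,1],[[0,0,0],0,1]]'
```

```text
time_s: 2.7
position: [0.671, -0.0311, 0.1458]
tool_rot: [[0.947, 0.322, 0.001], [0.322, -0.947, 0.004], [0.002, -0.003, -1.0]]
ft_force: [0.6, -0.9, 1.2]
grip_width: 0.0853
```

```bash
python3 -m pendant '[[[2,9,0],0.01,1],[[0,0,-12],0,1],[[0,0,-13],0,1],[[0,0,0],0,1],[[0,0,0],0,1]]'
```

```text
time_s: 3.32
position: [0.6748, -0.0228, 0.1253]
tool_rot: [[0.944, 0.331, 0.01], [0.331, -0.944, 0.001], [0.01, 0.002, -1.0]]
ft_force: [1.1, -0.4, -1.5]
grip_width: 0.0854
```

Close; settle the last millimetres and grip.

```bash
python3 -m pendant '[[[-1,1,-4],0,1],[[0,0,0],0,-0.3],[[0,0,0],0,-1],[[0,0,0],0,-1],[[0,0,0],0,-1],[[0,0,0],0,-1],[[0,0,0],0,-1],[[0,0,0],0,-1]]' 60
```

```text
time_s: 4.32
position: [0.6738, -0.0217, 0.1215]
tool_rot: [[0.944, 0.331, 0.011], [0.331, -0.944, 0.001], [0.011, 0.002, -1.0]]
ft_force: [0.3, 0.5, 0.2]
grip_width: 0.0195
```

```bash
python3 -m pendant '[[[0,0,20],0,-1],[[0,0,40],0,-1],[[0,0,40],0,-1],[[-12,34,0],0.17,-1],[[-12,34,0],0.17,-1],[[-12,34,0],0.17,-1],[[-12,34,0],0.17,-1],[[-12,34,0],0.17,-1],[[-12,34,0],0.17,-1],[[-12,34,0],0.17,-1],[[-12,34,0],0.17,-1],[[0,0,0],0,-1]]'
```

```text
time_s: 5.82
position: [0.5705, 0.2571, 0.2168]
tool_rot: [[-0.169, 0.986, -0.009], [0.986, 0.169, -0.001], [0.001, -0.009, -1.0]]
ft_force: [0.6, 0.6, -2.4]
grip_width: 0.0194
```

```bash
python3 -m pendant '[[[-3,20,0],0.17,-1],[[-3,18,0],0.17,-1],[[0,18,-20],0.17,-1],[[0,0,-22],0.03,-1],[[0,0,0],0,-1],[[0,0,0],0,-1]]'
python3 - <<'E'
from h import *
print(env.observe()['position']); im,d,C,P=snap('wrist','w2')
E
```

```text
time_s: 6.58
position: [0.5661, 0.3104, 0.1726]
tool_rot: [[-0.655, 0.756, -0.008], [0.756, 0.655, -0.008], [-0.001, -0.011, -1.0]]
ft_force: [-0.5, -1.2, -3.0]
grip_width: 0.0193
[0.56610862 0.31035386 0.17262263]
```

View pics/w2.png

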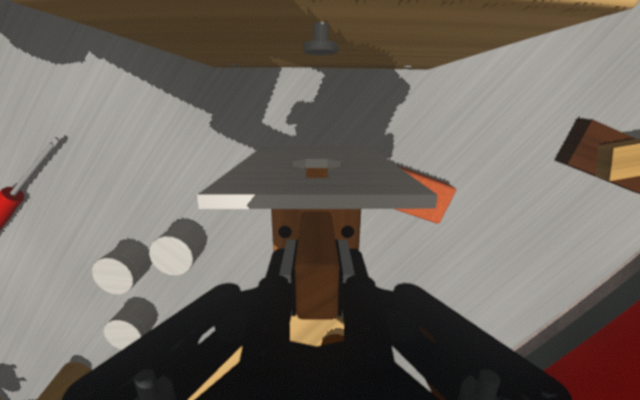

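```bash
cat > w2.py <<'E'
from h import *
import sys
tag=sys.argv[1]; im=cv2.imread(f'pics/{tag}.png'); d=np.load(f'pics/{tag}.npy'); s=env.observe(); C=cam('wrist',s); P=cloud(C,d)
R=s['tool_rot']; t=np.array(s['position']); ptop=t[2]+.0535
g=cv2.cvtColor(im,cv2.COLOR_BGR2HSV)
nn=np.array([.649,-.7605,0]); lat=np.array([-nn[1],nn[0],0]) # rack lateral; into-panel = -nn
T=P.reshape(-1,3)
ok=np.isfinite(T).all(1); T=T[ok]
pt=T[(abs(T[:,2]-ptop)<.006)&(np.linalg.norm(T[:,:2]-t[:2],axis=1)<.09)]
pt=pt[(pt-t)@-nn>.03]
r=cv2.minAreaRect((pt[:,:2]*1000).astype(np.float32)); print('platetop',len(pt),np.median(pt[:,2]),r, 'lat',np.array([*r[0],0])@lat, 'range',((pt@lat).min()+(pt@lat).max())*500)
# panel plane and screw
b=T[(T[:,2]>.08)&(T[:,2]<.205)&((T-t)@-nn>.08)&((T-t)@-nn<.16)&(abs((T-t)@lat)<.1)]
f=b[(b@nn<np.median(b@nn)+.004)&(b[:,2]<.16)]; c=f.mean(0); n=np.linalg.svd(f-c,full_matrices=False)[2][2]; n*=np.sign(n[0])
dist=(b-c)@n; print('panel n',n,'yaw',np.degrees(np.arctan2(-n[1],-n[0])),'off',c@nn,'std',dist.std(),len(f))
o=b[(dist>.007)&(dist<.02)]; print('screw',len(o),np.median(o,0),'lat mid',((o@lat).min()+(o@lat).max())*500,'width',np.ptp(o@lat)*1000,'zrange',o[:,2].min(),o[:,2].max(),'dist',((o-c)@n).max())
print('tool lat',t@lat*1000,'yaw',np.degrees(np.arctan2(R[1][0],R[0][0])))
E
python3 w2.py w2
```

```text
platetop 4511 0.2252806911738881 ((534.2252197265625, 348.3793640136719), (80.2917709350586, 6.11541748046875), 40.81562042236328) lat 632.3764868469239 range 632.3681106766223
panel n [ 6.46980439e-01 -7.62506563e-01 -2.29973175e-04] yaw 130.31432619037903 off 0.015901309373797242 std 0.001574616243607685 8083
screw 482 [0.49849101 0.39057989 0.17546432] lat mid 632.5513585439302 width 15.819051665970974 zrange 0.1641849329349638 0.17906558332562797 dist 0.012348397346453245
tool lat 631.8696167538405 yaw 130.91201253991974
```

```bash
python3 -m pendant '[[[-9,10.5,0],-0.009,-1],[[-9,10.5,0],0,-1],[[-8,9.5,0],0,-1],[[0,0,0],0,-1],[[0,0,0],0,-1]]'
python3 - <<'E'
from h import *
im,d,C,P=snap('wrist','w3'); print(env.observe()['position'])
E
python3 w2.py w3
```

```text
time_s: 7.25
position: [0.5381, 0.3435, 0.1746]
tool_rot: [[-0.647, 0.762, -0.005], [0.762, 0.647, -0.007], [-0.002, -0.009, -1.0]]
ft_force: [-0.8, -0.5, -3.1]
grip_width: 0.0193
[0.53810214 0.34341263 0.17453277]
platetop 4522 0.22726864587234433 ((506.4596862792969, 381.7768249511719), (80.40030670166016, 5.988691329956055), 40.20083999633789) lat 632.9357508087159 range 632.9352479345157
  return _methods._mean(a, axis=axis, dtype=dtype,
  ret = ret.dtype.type(ret / rcount)
w2.py:14: RuntimeWarning: Mean of empty slice.
  f=b[(b@nn<np.median(b@nn)+.004)&(b[:,2]<.16)]; c=f.mean(0); n=np.linalg.svd(f-c,full_matrices=False)[2][2]; n*=np.sign(n[0])
  ret = um.true_divide(
Traceback (most recent call last):
  File "w2.py", line 14, in <module>
    f=b[(b@nn<np.median(b@nn)+.004)&(b[:,2]<.16)]; c=f.mean(0); n=np.linalg.svd(f-c,full_matrices=False)[2][2]; n*=np.sign(n[0])
                                                                  ~~~~~~~~~~~~~~~~~~~~~~~~~~~~~~~~~~~~~~~~~^^^
IndexError: index 2 is out of bounds for axis 0 with size 0
```

```bash
python3 -m pendant '[[[-0.3,-0.3,-2.5],0,-1],[[-5,6,0],0,-1],[[-5,6,0],0,-1],[[0,0,0],0,-1],[[0,0,0],0,-1]]'
```

```text
time_s: 7.92
position: [0.5274, 0.3555, 0.1717]
tool_rot: [[-0.647, 0.763, -0.006], [0.763, 0.646, -0.007], [-0.002, -0.009, -1.0]]
ft_force: [0.1, 0.2, -2.6]
grip_width: 0.019
```

```bash
python3 -m pendant '[[[-1.7,2,0],0,-1],[[0,0,0],0,-1],[[0,0,-6],0,-1],[[0,0,-6],0,-1],[[0,0,0],0,-1]]'
```

```text
time_s: 8.55
position: [0.5257, 0.3573, 0.1584]
tool_rot: [[-0.646, 0.763, -0.006], [0.763, 0.646, -0.007], [-0.002, -0.01, -1.0]]
ft_force: [-0.6, 0.6, -3.2]
grip_width: 0.0197
```

```bash
python3 -m pendant '[[[0,0,-5],0,-1],[[0,0,-5],0,-1],[[0,0,-2],0,-1],[[0,0,0],0,-1]]'
```

```text
time_s: 9.05
position: [0.5257, 0.3572, 0.1455]
tool_rot: [[-0.646, 0.763, -0.006], [0.763, 0.646, -0.007], [-0.002, -0.01, -1.0]]
ft_force: [0.2, -0.5, -2.8]
grip_width: 0.0197
```

```bash
python3 -m pendant '[[[0,0,-1.5],0,-1],[[0,0,-1],0,-1],[[0,0,0],0,-1]]'; python3 -m pendant '[[[0,0,-1],0,-1],[[0,0,-1],0,-1],[[0,0,0],0,-1]]'
```

```text
time_s: 9.43
position: [0.5259, 0.3574, 0.1438]
tool_rot: [[-0.646, 0.763, -0.005], [0.763, 0.646, -0.007], [-0.002, -0.008, -1.0]]
ft_force: [-0.8, -0.7, -2.2]
grip_width: 0.0193
time_s: 9.8
position: [0.5261, 0.3575, 0.1436]
tool_rot: [[-0.646, 0.763, -0.003], [0.763, 0.646, -0.006], [-0.002, -0.006, -1.0]]
ft_force: [-1.6, -1.1, 0.9]
grip_width: 0.0193
```

```bash
python3 -m pendant '[[[0,0,0],0,-0.4],[[0,0,0],0,0],[[0,0,0],0,0.6],[[0,0,0],0,0.6],[[0,0,0],0,0.6],[[0,0,0],0,0.6]]'
python3 -m pendant '[[[0,0,20],0,0.6],[[0,0,40],0,0.6],[[0,0,40],0,0.6],[[20,-25,20],0,1],[[20,-25,0],0,1],[[0,0,0],0,1]]'
python3 - <<'E'
from h import *
a=snap('wrist','w4'); b=snap('side','s4'); c=snap('scene','c4')
out=np.hstack([cv2.resize(a[0],(480,300)),cv2.resize(c[0][130:270,420:560],(300,300),interpolation=2)]); cv2.imwrite('pics/v4.png',out)
E
```

```text
time_s: 10.55
position: [0.5266, 0.3577, 0.1431]
tool_rot: [[-0.646, 0.763, -0.002], [0.763, 0.646, -0.005], [-0.003, -0.005, -1.0]]
ft_force: [0.3, -0.3, 0.5]
grip_width: 0.0688
time_s: 11.3
position: [0.5666, 0.3064, 0.2669]
tool_rot: [[-0.647, 0.762, -0.003], [0.762, 0.647, -0.006], [-0.003, -0.006, -1.0]]
ft_force: [0.5, 0.1, 0.0]
grip_width: 0.0855
```

View pics/v4.png

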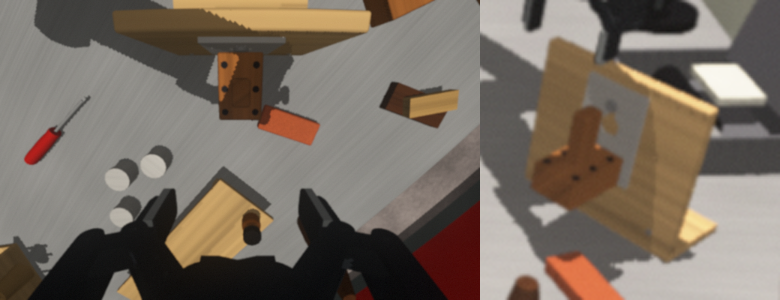

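```bash
python3 -m pendant '[[[-8,-48,5],-0.17,1],[[-8,-48,5],-0.17,1],[[-8,-48,0],-0.17,1],[[-8,-48,0],-0.17,1],[[-8,-48,0],-0.17,1],[[-8,-48,0],-0.17,1],[[-8,-48,0],-0.17,1],[[-8,-48,0],-0.17,1],[[-8,-48,0],0,1],[[-4,-40,0],0,1],[[0,0,0],0,1]]'
python3 - <<'E'
from h import *
a=snap('wrist','w5'); s=env.observe(); print(s['position'],s['tool_rot'])
T=a[3].reshape(-1,3); T=T[np.isfinite(T).all(1)]
def near(x,y,r,z,dz): return T[(np.hypot(T[:,0]-x,T[:,1]-y)<r)&(abs(T[:,2]-z)<dz)]*1000
for nm,x,y,z in(('mallet',.4886,-.18,.17),('hA',.5275,-.402,.215),('hB',.4,-.306,.215)):
    b=near(x,y,.04,z,.006)
    if len(b)>5: print(nm,len(b),b[:,2].mean(),cv2.minEnclosingCircle(b[:,:2].astype(np.float32)),cv2.minAreaRect(b[:,:2].astype(np.float32)))
W=np.load('pics/w4.npy')
E
python3 - <<'E'
# hung caddy check from scene depth c4
from h import *
T=cloud(cam('scene'),np.load('pics/c4.npy')).reshape(-1,3); T=T[np.isfinite(T).all(1)]
n=np.array([.649,-.7605,0]); q=T@n-.0159
lat=T@np.array([.7605,.649,0])
b=T[(q>.003)&(q<.011)&(abs(lat-.6325)<.06)&(T[:,2]>.05)&(T[:,2]<.21)]
print('plate z',np.percentile(b[:,2],[0,1,50,99,100]),'lat',np.percentile(b@np.array([.7605,.649,0]),[0.5,99.5]), 'q by z',[(round(z,2),round(float(np.median((b@n-.0159)[abs(b[:,2]-z)<.01])),4)) for z in(.1,.13,.16,.185)])
E
```

```text
time_s: 12.82
position: [0.4814, -0.1663, 0.2752]
tool_rot: [[0.631, 0.775, -0.007], [0.775, -0.631, 0.006], [0.0, -0.009, -1.0]]
ft_force: [-0.5, 0.2, 0.4]
grip_width: 0.0856
[ 0.48145853 -0.16498631  0.27529051] [[ 6.30352308e-01  7.76278097e-01 -6.94867708e-03]
 [ 7.76309125e-01 -6.30323163e-01  6.07063741e-03]
 [ 3.32590743e-04 -9.22096172e-03 -9.99957431e-01]]
mallet 1085 169.41531556714048 ((488.21466064453125, -181.42234802246094), 17.81648063659668) ((488.46051025390625, -181.20947265625), (34.879825592041016, 34.61040496826172), 51.63704299926758)
plate z [0.05414657 0.07579761 0.16186491 0.19778748 0.20830915] lat [0.5766011 0.6851337] q by z [(0.1, 0.0046), (0.13, 0.0058), (0.16, 0.0062), (0.18, 0.0066)]
```

```bash
python3 -m pendant '[[[7,-16.3,0],0.02,1],[[0,0,0],0,1],[[0,0,0],0,1]]'; python3 -m pendant '[[[0,0,-45],0,1],[[0,0,-45],0,1],[[0,0,-40],0,1],[[0,0,0],0,1],[[0,0,0],0,1]]'
```

```text
time_s: 13.25
position: [0.489, -0.1767, 0.2755]
tool_rot: [[0.611, 0.792, -0.007], [0.792, -0.611, 0.007], [0.001, -0.01, -1.0]]
ft_force: [-0.5, 1.3, 0.7]
grip_width: 0.0854
time_s: 13.88
position: [0.4896, -0.1718, 0.1456]
tool_rot: [[0.607, 0.794, -0.002], [0.794, -0.607, 0.005], [0.003, -0.005, -1.0]]
ft_force: [0.1, -0.0, 0.2]
grip_width: 0.0857
```

```bash
python3 -m pendant '[[[-1.3,-9.5,0],0,1],[[0,0,-12],0,1],[[0,0,0],0,1],[[0,0,0],0,1]]'
```

```text
time_s: 14.38
position: [0.4893, -0.1826, 0.1361]
tool_rot: [[0.607, 0.794, 0.003], [0.794, -0.607, 0.002], [0.003, 0.001, -1.0]]
ft_force: [0.3, 0.5, -0.5]
grip_width: 0.0856
```

```bash
python3 -m pendant '[[[-0.8,1,-3],0,1],[[0,0,0],0,0.3],[[0,0,0],0,-0.5],[[0,0,0],0,-1],[[0,0,0],0,-1],[[0,0,0],0,-1],[[0,0,0],0,-1],[[0,0,0],0,-1]]' 60
```

```text
time_s: 15.38
position: [0.4886, -0.1814, 0.1333]
tool_rot: [[0.607, 0.795, 0.003], [0.795, -0.607, 0.001], [0.003, 0.002, -1.0]]
ft_force: [-0.3, 0.4, 0.4]
grip_width: 0.0347
```

```bash
python3 -m pendant '[[[0,0,20],0,-1],[[0,0,45],0,-1],[[0,0,45],0,-1],[[0,0,20],0,-1],[[0,0,0],0,-1],[[0,0,0],0,-1]]'
python3 - <<'E'
from h import *
a=snap('wrist','w6'); s=env.observe(); print(s['position'])
E
```

```text
time_s: 16.12
position: [0.4867, -0.1802, 0.2634]
tool_rot: [[0.607, 0.794, -0.004], [0.794, -0.607, 0.006], [0.003, -0.007, -1.0]]
ft_force: [-0.1, 0.2, -3.3]
grip_width: 0.0351
[ 0.48665133 -0.1802579   0.26338914]
```

```bash
cat > f.py <<'E'
exec(open('m0.py').read().split("for n in Cs:")[0])
th=np.radians(-127.2)
for n in Cs:
    b=sel(n,.3,.6,-.52,-.2,.1,.168)
    # panel front face in rack frame: find face
    i=np.array([np.cos(th),np.sin(th),0]); y=np.array([-i[1],i[0],0])
    X=b@i*1000; Y=b@y*1000
    hA=sel(n,.48,.58,-.45,-.35,.205,.222); hB=sel(n,.36,.45,-.36,-.26,.205,.222)
    for h in(hA,hB):
        hx,hy=h@i*1000,h@y*1000; print(n,'hung X %.1f..%.1f Y %.1f..%.1f'%(*np.percentile(hx,[1,99]),*np.percentile(hy,[1,99])),len(h))
    m=(abs(Y-(np.mean((hA@y).tolist())+np.mean((hB@y).tolist()))*500)<35)&(b[:,2]>.155)
    print(' prong pts X hist',np.histogram(X[m],bins=np.arange(-30,100,5)+round(X[m].min()//5*5)+30)[0].tolist(),X[m].min())
    mm=m&(X<X[m].min()+50); hh=np.histogram(Y[mm],bins=np.arange(np.floor(Y[mm].min()),Y[mm].max()+2,2)); print(' Y',hh[1][0],hh[0].tolist())
    f=b[(b[:,2]<.15)&(abs(Y-np.mean(Y[m]))<110)]; hx=np.histogram(f@i*1000,bins=np.arange(-100,120,3)+0.); k=hx[0].argmax(); print(' face X mode',hx[1][k],hx[0][k-3:k+4])
    p=sel(n,.3,.6,-.52,-.2,.166,.173); 
    ptop=p[(abs((p@y)*1000-np.mean(Y[m]))<25)]; print(' panel top X',np.percentile(ptop@i*1000,[1,50,99]))
    q=p[(p@i*1000)>np.percentile(ptop@i*1000,50)-8]; sl=np.polyfit(q@y,q@i,1); print(' tilt deg',np.degrees(np.arctan(sl[0])))
E
python3 f.py
python3 - <<'E'
import cv2,numpy as np
im=cv2.imread('pics/scene0.png')[140:220,140:240]; a=cv2.resize(im,None,fx=4,fy=4,interpolation=2)
im=cv2.imread('pics/side0.png')[80:180,360:440]; b=cv2.resize(im,(256,320),interpolation=2); cv2.imwrite('pics/fork.png',np.hstack([a,b]))
E
```

```text
scene hung X -12.4..17.6 Y 650.0..680.6 106
scene hung X -12.9..21.0 Y 489.8..522.2 95
 prong pts X hist [11, 14, 8, 9, 6, 13, 12, 8, 8, 13, 12, 8, 9, 57, 28, 1, 0, 0, 0, 0, 0, 0, 0, 0, 0] -26.889616502245165
 Y 565.0 [6, 5, 8, 10, 25, 3, 0, 0, 0, 0, 0, 0, 0, 0, 5, 6, 7, 9, 19, 6]
 face X mode 38.0 [  0  19 196 429 111   2   0]
 panel top X [-26.83960486  41.6138357   55.2250124 ]
 tilt deg -0.30295109122728464
side hung X -15.6..19.2 Y 644.1..678.9 87
side hung X -16.4..18.8 Y 484.2..517.6 98
 prong pts X hist [9, 11, 7, 12, 10, 9, 11, 10, 12, 12, 5, 10, 6, 31, 4, 5, 4, 3, 0, 0, 0, 0, 0, 0, 0] -28.59472684107035
 Y 560.0 [4, 8, 10, 11, 8, 5, 4, 3, 0, 0, 0, 0, 0, 1, 2, 3, 12, 17, 6, 3, 5, 2]
 face X mode 35.0 [  1   1  32 158 102   9   0]
 panel top X [-28.1367465   40.44332507  53.9104262 ]
 tilt deg 0.04832484817513367
```

View pics/fork.png

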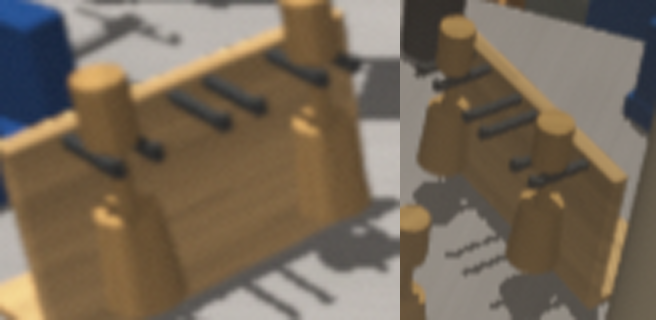

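```bash
python3 -m pendant '[[[35,-26.5,0],0,-1],[[35,-26.5,0],0.004,-1],[[-27,-36,0],0,-1],[[-27,-36,-20],0,-1],[[0,0,-25],0,-1],[[0,0,-22],0,-1],[[0,0,0],0,-1],[[0,0,0],0,-1]]'
cat > g.py <<'E'
from h import *
import sys
th=np.radians(-127.2); i=np.array([np.cos(th),np.sin(th),0]); y=np.array([-i[1],i[0],0])
s=env.observe(); t=np.array(s['position']); print('tcp X %.1f Y %.1f z %.1f yaw %.2f'%(t@i*1000,t@y*1000,t[2]*1000,np.degrees(np.arctan2(s['tool_rot'][1][0],s['tool_rot'][0][0]))))
for n in('scene','side'):
    im,d,C,P=snap(n,sys.argv[1]+n); T=P.reshape(-1,3); T=T[np.isfinite(T).all(1)]
    def g(X0,X1,Y0,Y1,z0,z1):
        X,Y=T@i*1000,T@y*1000; b=T[(X>X0)&(X<X1)&(Y>Y0)&(Y<Y1)&(T[:,2]>z0)&(T[:,2]<z1)]; return b@i*1000,b@y*1000,b[:,2]*1000
    tx,ty=t@i*1000,t@y*1000
    for nm,z0,z1,r in(('neck',t[2]-.058,t[2]-.02,14),('head',t[2]-.125,t[2]-.07,32),('pommel',t[2]-.010,t[2]+.0,24)):
        a=g(tx-r,tx+r,ty-r,ty+r,z0,z1)
        if len(a[0])>5: print(n,nm,len(a[0]),'X %.1f..%.1f Y %.1f..%.1f'%(*np.percentile(a[0],[1,99]),*np.percentile(a[1],[1,99])))
E
python3 g.py g1
```

```text
time_s: 17.18
position: [0.5012, -0.3079, 0.1845]
tool_rot: [[0.604, 0.797, -0.016], [0.797, -0.604, 0.017], [0.003, -0.023, -1.0]]
ft_force: [-0.3, -0.2, -2.9]
grip_width: 0.0348
tcp X -57.7 Y 585.4 z 184.5 yaw 52.85
scene neck 66 X -65.2..-52.0 Y 579.5..592.8
scene head 334 X -82.3..-47.3 Y 564.4..608.8
scene pommel 41 X -75.8..-57.2 Y 573.6..604.3
side neck 44 X -67.5..-53.1 Y 573.3..587.6
side head 228 X -84.9..-41.7 Y 555.0..595.8
side pommel 23 X -76.6..-51.3 Y 562.8..587.5
```

```bash
python3 -m pendant '[[[0,0,8],0,-1],[[0,0,0],0,-1],[[-8,-10.5,0],0,-1],[[-8,-10.5,0],0,-1],[[0,0,0],0,-1]]'; python3 g.py g2
```

```text
time_s: 17.9
position: [0.4843, -0.3308, 0.195]
tool_rot: [[0.604, 0.797, -0.014], [0.797, -0.603, 0.014], [0.003, -0.019, -1.0]]
ft_force: [1.1, -0.1, -2.6]
grip_width: 0.035
tcp X -29.3 Y 585.8 z 195.0 yaw 52.87
scene neck 82 X -36.8..-21.5 Y 572.5..599.2
scene head 327 X -54.5..-18.4 Y 564.8..609.1
scene pommel 46 X -46.9..-23.6 Y 574.4..604.2
side neck 47 X -39.4..-22.6 Y 572.3..590.5
side head 236 X -56.5..-10.1 Y 554.4..596.7
side pommel 27 X -48.5..-22.0 Y 563.8..588.8
```

```bash
python3 -m pendant '[[[-10.5,-13.3,0],0,-1],[[-10.5,-13.3,0],0,-1],[[0,0,0],0,-1],[[0,0,0],0,-1]]'; python3 g.py g3; python3 - <<'E'
import cv2,numpy as np
im=cv2.imread('pics/g3scene.png')[120:230,120:250]; a=cv2.resize(im,None,fx=3.5,fy=3.5,interpolation=2)
im=cv2.imread('pics/g3side.png')[80:180,350:440]; b=cv2.resize(im,(346,a.shape[0]),interpolation=2); o=np.hstack([a,b]); print(o.shape);cv2.imwrite('pics/fork3.png',o[:,:800])
E
```

```text
time_s: 18.5
position: [0.4623, -0.3585, 0.1948]
tool_rot: [[0.603, 0.797, -0.014], [0.798, -0.603, 0.014], [0.003, -0.02, -1.0]]
ft_force: [0.2, 1.0, -3.1]
grip_width: 0.0349
tcp X 6.0 Y 584.9 z 194.8 yaw 52.90
scene neck 65 X -7.6..14.5 Y 571.3..598.7
scene head 351 X -19.3..37.8 Y 564.2..610.7
scene pommel 42 X -11.8..8.0 Y 570.2..603.3
side neck 39 X -5.8..17.2 Y 572.7..597.9
side head 242 X -20.3..37.6 Y 554.0..595.5
side pommel 26 X -11.8..6.8 Y 565.1..585.6
(385, 801, 3)
```

View pics/fork3.png

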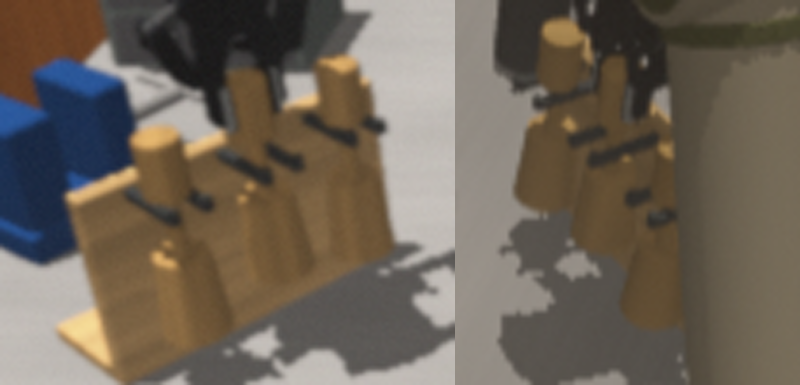

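Neck is between the prongs. Lower to about TCP z 178 (collar at 165).

```bash
python3 -m pendant '[[[0,0,-7],0,-1],[[0,0,-5],0,-1],[[0,0,0],0,-1]]';python3 -m pendant '[[[0,0,-2],0,-1],[[0,0,-1],0,-1],[[0,0,0],0,-1]]'
```

```text
time_s: 18.98
position: [0.4628, -0.3575, 0.1817]
tool_rot: [[0.602, 0.799, -0.014], [0.799, -0.602, 0.015], [0.003, -0.02, -1.0]]
ft_force: [0.7, -0.9, -2.2]
grip_width: 0.0345
time_s: 19.35
position: [0.463, -0.3575, 0.1787]
tool_rot: [[0.602, 0.799, -0.014], [0.799, -0.601, 0.015], [0.003, -0.02, -1.0]]
ft_force: [0.1, 0.4, -2.4]
grip_width: 0.0348
```

```bash
python3 -m pendant '[[[0,0,-0.8],0,-1],[[0,0,-0.8],0,-1],[[0,0,0],0,-1]]'
```

```text
time_s: 19.73
position: [0.463, -0.3575, 0.1786]
tool_rot: [[0.602, 0.799, -0.013], [0.799, -0.601, 0.013], [0.003, -0.018, -1.0]]
ft_force: [-0.2, 0.5, -2.1]
grip_width: 0.0345
```

```bash
python3 -m pendant '[[[0,0,-0.8],0,-1],[[0,0,0],0,-0.1],[[0,0,0],0,0],[[0,0,0],0,0.1],[[0,0,0],0,0.2],[[0,0,0],0,0.3],[[0,0,0],0,0.3],[[0,0,0],0,0.3]]'
python3 -m pendant '[[[0,0,10],0,0.3],[[0,0,30],0,0.3],[[0,0,50],0,0.3],[[0,0,30],0,0.3],[[0,0,0],0,0.3]]'
```

```text
time_s: 20.72
position: [0.4633, -0.3579, 0.1779]
tool_rot: [[0.602, 0.799, -0.012], [0.799, -0.602, 0.012], [0.002, -0.017, -1.0]]
ft_force: [0.5, 0.1, -0.5]
grip_width: 0.0554
time_s: 21.35
position: [0.4629, -0.3574, 0.3043]
tool_rot: [[0.602, 0.799, -0.011], [0.799, -0.602, 0.011], [0.002, -0.015, -1.0]]
ft_force: [-0.2, 0.2, 0.0]
grip_width: 0.0551
```

```bash
python3 -m pendant '[[[3,48,0],0.16,0.5],[[3,48,0],0.16,1],[[3,48,0],0.16,1],[[3,48,0],0.16,1],[[3,48,0],0,1],[[3,48,0],0,1],[[3,44,0],0,1],[[0,0,0],0,1],[[0,0,0],0,1]]'
cat > tins.py <<'E'
from h import *
import sys
tag=sys.argv[1]; cams=sys.argv[2:]
for n in cams:
    im,d,C,P=snap(n,tag+n); s=env.observe(); print(n,'tcp',np.round(s['position']*1000 if hasattr(s['position'],'shape') else np.array(s['position'])*1000,1),'yaw',round(float(np.degrees(np.arctan2(s['tool_rot'][1][0],s['tool_rot'][0][0]))),2))
    hsv=cv2.cvtColor(im,cv2.COLOR_BGR2HSV)
    for nm,z in(('bench',.04),('shelf',.09)):
        m=((abs(P[...,2]-z)<.004)&(hsv[...,1]<60)&(P[...,0]>.3)&(P[...,0]<.8)&(abs(P[...,1])<.3)).astype(np.uint8)
        N,L,st,ce=cv2.connectedComponentsWithStats(m)
        for k in range(1,N):
            if st[k,4]>60:
                cs=cv2.findContours((L==k).astype(np.uint8),0,1)[0][0].reshape(-1,2)
                w=on_plane(C,cs,z)[:,:2]*1000; 
                c,r=cv2.minEnclosingCircle(w.astype(np.float32)); print(nm,'circ',np.round(c,1),round(r,1),'mean',np.round(np.median(P[L==k],0)*1000,1),'px',np.round(ce[k]),'n',st[k,4])
E
python3 tins.py t1 wrist scene side
python3 - <<'E'
import cv2,numpy as np
im=cv2.imread('pics/t1scene.png')[120:230,120:250]; a=cv2.resize(im,None,fx=3,fy=3,interpolation=2)
im=cv2.imread('pics/t1wrist.png'); b=cv2.resize(im,(410,256)); o=np.zeros((330,800,3),np.uint8); o[:,:390]=a; o[:256,390:]=b;cv2.imwrite('pics/v8.png',o)
E
```

```text
time_s: 22.48
position: [0.4801, -0.0147, 0.2964]
tool_rot: [[-0.015, 1.0, -0.027], [1.0, 0.015, 0.007], [0.007, -0.027, -1.0]]
ft_force: [0.4, -0.5, 0.2]
grip_width: 0.0854
wrist tcp [480.1 -14.9 296.4] yaw 90.82
bench circ [494.2 141.4] 25.3 mean [493.8 141.4  39.9] px [335.  44.] n 1319
bench circ [454.8  70.3] 25.0 mean [455.1  71.1  40. ] px [304. 101.] n 1106
bench circ [505.5  -1.6] 24.9 mean [505.7  -1.1  39.8] px [340. 155.] n 966
scene tcp [480.2 -15.2 296.6] yaw 90.78
bench circ [457.9  69.8] 27.1 mean [458.8  69.7  39.7] px [351. 208.] n 159
bench circ [509.3  -3.3] 27.2 mean [508.8  -2.8  39.5] px [324. 217.] n 171
bench circ [497.5 140.7] 27.6 mean [496.6 140.7  39.4] px [377. 217.] n 167
side tcp [480.2 -15.4 296.7] yaw 90.75
bench circ [504.9   1.1] 25.3 mean [504.7   1.   39.5] px [332. 220.] n 175
bench circ [454.2  73.4] 25.4 mean [454.3  73.1  39.1] px [339. 245.] n 184
bench circ [491.7 145. ] 26.1 mean [492.  144.3  39.2] px [315. 260.] n 211
```

View pics/v8.png

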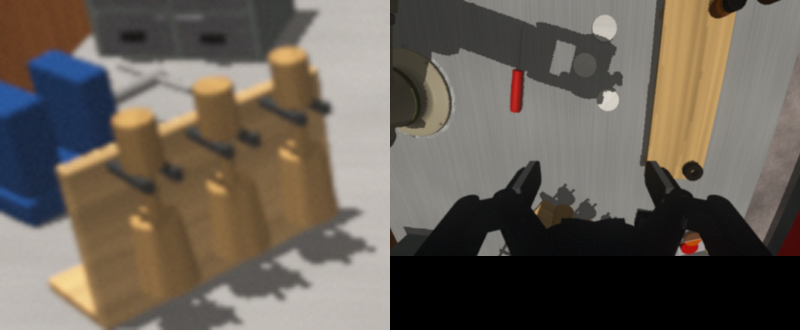

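```bash
python3 - <<'E'
from h import *
s=env.observe(); C=cam('wrist',s)
im=cv2.imread('pics/t1wrist.png'); P=cloud(C,np.load('pics/t1wrist.npy')); T=P.reshape(-1,3); T=T[np.isfinite(T).all(1)]
b=T[(abs(T[:,2]-.05)<.006)&(T[:,0]>.56)&(T[:,0]<.8)&(abs(T[:,1])<.25)]*1000
print(len(b),np.median(b[:,2]),b[:,1].min(),b[:,1].max())
for y in range(-160,225,30):
    q=b[abs(b[:,1]-y)<6]
    if len(q)>10: print(y,np.round(np.percentile(q[:,0],[.3,99.7]),1))
for z,n in((.105,'jar'),(.068,'roll')):
    q=T[(abs(T[:,2]-z)<.004)&(T[:,0]>.6)&(T[:,0]<.8)&(abs(T[:,1])<.25)]*1000
    print(n,len(q),cv2.minEnclosingCircle(q[:,:2].astype(np.float32)) if len(q) else'')
E
```

```text
26096 50.291294069087 -193.4321698735519 193.11503156712732
-160 [604.5 742.8]
-130 [604.3 743.8]
-100 [604.5 742.5]
-70 [604.6 742.6]
-40 [604.8 743.2]
-10 [604.9 744.1]
20 [604.2 743.8]
50 [604.5 743. ]
80 [605.2 743.3]
110 [604.6 744.1]
140 [605.3 744.1]
170 [605.3 744.7]
jar 441 ((706.3670654296875, 176.10147094726562), 16.572153091430664)
roll 663 ((706.9361572265625, 1.0764923095703125), 187.40032958984375)
```

```bash
python3 -m pendant '[[[25,14,0],-0.014,1],[[0,0,-50],0,1],[[0,0,-50],0,1],[[0,0,0],0,1],[[0,0,0],0,1]]'
```

```text
time_s: 23.25
position: [0.5074, -0.0055, 0.1967]
tool_rot: [[0.008, 1.0, -0.021], [1.0, -0.008, 0.006], [0.006, -0.022, -1.0]]
ft_force: [-0.7, 0.7, 0.9]
grip_width: 0.0855
```

```bash
python3 -m pendant '[[[-2,4,-50],0,1],[[0,0,-50],0,1],[[0,0,-50],0,1],[[0,0,-20],0,1],[[0,0,0],0,1],[[0,0,0],0,1]]'
```

```text
time_s: 24.0
position: [0.5143, -0.0051, 0.0344]
tool_rot: [[0.01, 1.0, 0.004], [1.0, -0.01, -0.0], [-0.0, 0.004, -1.0]]
ft_force: [-0.2, 0.2, 0.2]
grip_width: 0.0852
```

```bash
python3 -m pendant '[[[-8.8,3.5,0],0,1],[[0,0,0],0,1],[[0,0,-13],0,1],[[0,0,-13],0,1],[[0,0,0],0,1]]'
```

```text
time_s: 24.62
position: [0.506, -0.0016, 0.0092]
tool_rot: [[0.01, 1.0, 0.008], [1.0, -0.01, -0.001], [-0.001, 0.008, -1.0]]
ft_force: [-0.5, -0.1, 0.1]
grip_width: 0.0856
```

```bash
python3 -m pendant '[[[0,0,0],0,0],[[0,0,0],0,-1],[[0,0,0],0,-1],[[0,0,0],0,-1],[[0,0,0],0,-1],[[0,0,20],0,-1],[[0,0,45],0,-1],[[0,0,45],0,-1],[[0,0,0],0,-1]]' 40
python3 -m pendant '[[[42,-11,0],0,-1],[[42,-11,0],0,-1],[[42,-11,0],0,-1],[[40,-10,0],0,-1],[[0,0,0],0,-1],[[0,0,0],0,-1]]'
```

```text
time_s: 25.75
position: [0.5057, -0.0016, 0.122]
tool_rot: [[0.011, 1.0, 0.007], [1.0, -0.011, -0.001], [-0.001, 0.007, -1.0]]
ft_force: [-0.3, -0.3, -0.7]
grip_width: 0.0491
time_s: 26.5
position: [0.6728, -0.0451, 0.1135]
tool_rot: [[0.011, 1.0, -0.005], [1.0, -0.011, 0.002], [0.002, -0.005, -1.0]]
ft_force: [-0.8, 1.2, -0.4]
grip_width: 0.0486
```

```bash
python3 -m pendant '[[[1.3,0.6,-20],0,-1],[[0,0,-20],0,-1],[[0,0,-7],0,-1],[[0,0,0],0,-1],[[0,0,0],0,-1]]'
```

```text
time_s: 27.12
position: [0.6712, -0.0432, 0.0657]
tool_rot: [[0.01, 1.0, -0.007], [1.0, -0.01, 0.002], [0.002, -0.007, -1.0]]
ft_force: [-0.9, 0.6, -0.6]
grip_width: 0.0488
```

```bash
python3 -m pendant '[[[3,-1.3,0],0,-1],[[0,0,-3],0,-1],[[0,0,-2],0,-1],[[0,0,0],0,-1]]'
```

```text
time_s: 27.62
position: [0.6749, -0.0447, 0.0618]
tool_rot: [[0.01, 1.0, -0.005], [1.0, -0.01, 0.002], [0.002, -0.005, -1.0]]
ft_force: [-0.2, 0.3, 0.1]
grip_width: 0.049
```

```bash
python3 -m pendant '[[[-0.7,0,-1.2],0,-1],[[0,0,-1],0,-1],[[0,0,0],0,-1]]'
```

```text
time_s: 28.0
position: [0.6741, -0.0447, 0.0596]
tool_rot: [[0.01, 1.0, -0.004], [1.0, -0.01, 0.002], [0.002, -0.004, -1.0]]
ft_force: [-0.5, -0.1, -0.4]
grip_width: 0.0488
```

Release gently, rise and move back toward the view of the bench tins.

```bash
python3 -m pendant '[[[0,0,-0.5],0,-1],[[0,0,0],0,0.25],[[0,0,0],0,0.3],[[0,0,0],0,0.5],[[0,0,0],0,0.5],[[0,0,20],0,0.5],[[0,0,50],0,1],[[0,0,50],0,1],[[0,0,20],0,1],[[0,0,0],0,1]]'
python3 -m pendant '[[[-45,15,0],0,1],[[-45,15,0],0,1],[[-45,15,0],0,1],[[-45,15,0],0,1],[[-10,0,0],0,1],[[0,0,0],0,1]]'; python3 tins.py t2 wrist scene
```

```text
time_s: 29.25
position: [0.6733, -0.0446, 0.2026]
tool_rot: [[0.01, 1.0, -0.005], [1.0, -0.01, 0.002], [0.002, -0.005, -1.0]]
ft_force: [0.0, 0.8, -0.0]
grip_width: 0.0855
time_s: 30.0
position: [0.4754, 0.017, 0.1942]
tool_rot: [[0.011, 1.0, -0.016], [1.0, -0.011, 0.004], [0.004, -0.016, -1.0]]
ft_force: [-0.8, -0.5, -0.2]
grip_width: 0.0855
wrist tcp [475.7  17.  194.1] yaw 89.38
bench circ [493.8 141.6] 25.0 mean [493.7 142.   39.9] px [337.  56.] n 2249
bench circ [455.   70.9] 24.8 mean [455.1  71.1  39.8] px [298. 132.] n 1826
shelf circ [671.8 -43.9] 26.5 mean [672.1 -43.1  89.9] px [517. 254.] n 1748
scene tcp [476.2  16.8 194.2] yaw 89.37
bench circ [457.5  69.8] 26.8 mean [458.2  69.7  39.6] px [351. 208.] n 154
bench circ [497.4 140.7] 27.5 mean [495.8 140.4  39.5] px [377. 217.] n 170
shelf circ [676.2 -46.9] 26.4 mean [676.5 -46.   89.7] px [300. 241.] n 236
```

```bash
python3 -m pendant '[[[-20,50,0],0.01,1],[[0,0,-40],0,1],[[0,0,-50],0,1],[[0,0,-50],0,1],[[0,0,0],0,1],[[0,0,0],0,1]]'
```

```text
time_s: 30.85
position: [0.4637, 0.0664, 0.0507]
tool_rot: [[0.003, 1.0, -0.009], [1.0, -0.003, 0.004], [0.004, -0.009, -1.0]]
ft_force: [-0.1, 0.4, 0.4]
grip_width: 0.0852
```

```bash
python3 -m pendant '[[[-8.7,4.5,0],0,1],[[0,0,0],0,1],[[0,0,-20],0,1],[[0,0,-20],0,1],[[0,0,0],0,1],[[0,0,0],0,1]]'
```

```text
time_s: 31.6
position: [0.4582, 0.0711, 0.0165]
tool_rot: [[0.003, 1.0, 0.004], [1.0, -0.003, 0.002], [0.002, 0.004, -1.0]]
ft_force: [-0.3, -0.4, -0.2]
grip_width: 0.0854
```

```bash
python3 -m pendant '[[[-3,0,-7.5],0,1],[[0,0,0],0,1],[[0,0,0],0,0],[[0,0,0],0,-1],[[0,0,0],0,-1],[[0,0,0],0,-1],[[0,0,0],0,-1],[[0,0,0],0,-1]]'
python3 -m pendant '[[[0,0,20],0,-1],[[0,0,50],0,-1],[[0,0,50],0,-1],[[44,-13,0],0,-1],[[44,-13,0],0,-1],[[44,-13,0],0,-1],[[44,-13,0],0,-1],[[35,-10,0],0,-1],[[0,0,0],0,-1],[[0,0,0],0,-1]]'
```

```text
time_s: 32.6
position: [0.4558, 0.0711, 0.0103]
tool_rot: [[0.002, 1.0, 0.007], [1.0, -0.002, 0.002], [0.002, 0.007, -1.0]]
ft_force: [-1.0, 0.4, 2.2]
grip_width: 0.0489
time_s: 33.85
position: [0.6707, 0.0073, 0.1322]
tool_rot: [[0.002, 1.0, 0.003], [1.0, -0.002, 0.003], [0.003, 0.003, -1.0]]
ft_force: [0.1, 0.4, -1.4]
grip_width: 0.049
```

```bash
python3 -m pendant '[[[3,-0.8,0],0,-1],[[0,0,-30],0,-1],[[0,0,-25],0,-1],[[0,0,-8],0,-1],[[0,0,0],0,-1],[[0,0,0],0,-1]]'
```

```text
time_s: 34.6
position: [0.6725, 0.0079, 0.0713]
tool_rot: [[0.001, 1.0, 0.007], [1.0, -0.001, 0.002], [0.002, 0.007, -1.0]]
ft_force: [-0.1, 0.1, -0.7]
grip_width: 0.0489
```

```bash
python3 -m pendant '[[[1.6,-1.2,-4],0,-1],[[0,0,-3],0,-1],[[0,0,-2],0,-1],[[0,0,0],0,-1]]'
```

```text
time_s: 35.1
position: [0.6748, 0.0065, 0.0633]
tool_rot: [[0.001, 1.0, 0.009], [1.0, -0.001, 0.002], [0.002, 0.009, -1.0]]
ft_force: [0.1, -1.2, -0.1]
grip_width: 0.049
```

```bash
python3 -m pendant '[[[-0.6,0,-1.5],0,-1],[[0,0,-1.2],0,-1],[[0,0,-0.5],0,-1],[[0,0,0],0,-1]]'
```

```text
time_s: 35.6
position: [0.6742, 0.0065, 0.0605]
tool_rot: [[0.001, 1.0, 0.01], [1.0, -0.001, 0.002], [0.002, 0.01, -1.0]]
ft_force: [-0.1, 0.7, 0.1]
grip_width: 0.0487
```

```bash
python3 -m pendant '[[[0,0,-0.5],0,-1],[[0,0,0],0,0.25],[[0,0,0],0,0.3],[[0,0,0],0,0.5],[[0,0,0],0,0.5],[[0,0,20],0,0.5],[[0,0,50],0,1],[[0,0,50],0,1],[[0,0,20],0,1],[[0,0,0],0,1]]'
python3 -m pendant '[[[-45,22,0],0,1],[[-45,22,0],0,1],[[-45,22,0],0,1],[[-35,5,0],0,1],[[0,0,0],0,1],[[0,0,0],0,1]]'; python3 tins.py t3 wrist scene
```

```text
time_s: 36.85
position: [0.6733, 0.0066, 0.203]
tool_rot: [[0.001, 1.0, 0.008], [1.0, -0.001, 0.002], [0.002, 0.008, -1.0]]
ft_force: [-0.3, -0.1, -0.9]
grip_width: 0.0856
time_s: 37.6
position: [0.4959, 0.0792, 0.1946]
tool_rot: [[0.001, 1.0, -0.003], [1.0, -0.001, 0.003], [0.003, -0.003, -1.0]]
ft_force: [0.4, 0.3, 0.4]
grip_width: 0.0856
wrist tcp [495.9  79.2 194.5] yaw 89.91
bench circ [493.8 142. ] 24.7 mean [494.  142.7  39.8] px [315. 122.] n 1859
shelf circ [672.6   8. ] 26.2 mean [672.4   8.2  90. ] px [492. 264.] n 1647
scene tcp [496.1  79.1 194.6] yaw 89.9
bench circ [497.2 140.6] 27.4 mean [496.6 140.7  39.8] px [377. 217.] n 169
shelf circ [677.3 -73.8] 26.8 mean [677.4 -73.6  89.5] px [288. 241.] n 242
shelf circ [676.6   5.6] 26.8 mean [676.5   5.6  89.7] px [322. 242.] n 240
```

```bash
python3 -m pendant '[[[-3,60,0],0,1],[[0,0,-45],0,1],[[0,0,-50],0,1],[[0,0,-45],0,1],[[0,0,0],0,1],[[0,0,0],0,1]]'
```

```text
time_s: 38.45
position: [0.499, 0.1398, 0.0508]
tool_rot: [[0.005, 1.0, 0.002], [1.0, -0.005, 0.003], [0.003, 0.002, -1.0]]
ft_force: [0.5, 0.8, 0.2]
grip_width: 0.0855
```

```bash
python3 -m pendant '[[[-5,2,0],0,1],[[0,0,0],0,1],[[0,0,-20],0,1],[[0,0,-20],0,1],[[0,0,0],0,1],[[0,0,0],0,1]]'
```

```text
time_s: 39.2
position: [0.4975, 0.1422, 0.0168]
tool_rot: [[0.004, 1.0, 0.015], [1.0, -0.005, 0.004], [0.004, 0.015, -1.0]]
ft_force: [0.2, -0.2, 1.0]
grip_width: 0.0855
```

```bash
python3 -m pendant '[[[-3.5,-0.3,-7.5],0,1],[[0,0,0],0,1],[[0,0,0],0,0],[[0,0,0],0,-1],[[0,0,0],0,-1],[[0,0,0],0,-1],[[0,0,0],0,-1],[[0,0,0],0,-1]]'
python3 -m pendant '[[[0,0,20],0,-1],[[0,0,50],0,-1],[[0,0,50],0,-1],[[42,-20,0],0,-1],[[42,-20,0],0,-1],[[42,-20,0],0,-1],[[42,-18,0],0,-1],[[12,-2,0],0,-1],[[0,0,0],0,-1],[[0,0,0],0,-1]]'
```

```text
time_s: 40.2
position: [0.4943, 0.142, 0.0108]
tool_rot: [[0.004, 1.0, 0.018], [1.0, -0.004, 0.004], [0.004, 0.018, -1.0]]
ft_force: [-0.3, 0.4, 0.9]
grip_width: 0.0488
time_s: 41.45
position: [0.6774, 0.0593, 0.1319]
tool_rot: [[0.004, 1.0, 0.014], [1.0, -0.004, 0.004], [0.004, 0.014, -1.0]]
ft_force: [-0.1, -0.6, -1.1]
grip_width: 0.0489
```

```bash
python3 -m pendant '[[[-3,0,0],0,-1],[[0,0,-30],0,-1],[[0,0,-25],0,-1],[[0,0,-8],0,-1],[[0,0,0],0,-1],[[0,0,0],0,-1]]'
```

```text
time_s: 42.2
position: [0.6724, 0.061, 0.071]
tool_rot: [[0.001, 1.0, 0.017], [1.0, -0.001, 0.004], [0.004, 0.017, -1.0]]
ft_force: [0.2, 0.4, 0.1]
grip_width: 0.049
```

```bash
python3 -m pendant '[[[1.6,-3.2,-4],0,-1],[[0,0,-3],0,-1],[[0,0,-2],0,-1],[[0,0,0],0,-1]]'
```

```text
time_s: 42.7
position: [0.6747, 0.0574, 0.0629]
tool_rot: [[0.001, 1.0, 0.02], [1.0, -0.002, 0.004], [0.004, 0.02, -1.0]]
ft_force: [-0.1, 0.0, -1.2]
grip_width: 0.0488
```

```bash
python3 -m pendant '[[[-0.5,0.3,-1.3],0,-1],[[0,0,-1],0,-1],[[0,0,0],0,-1]]'
```

```text
time_s: 43.08
position: [0.6742, 0.0578, 0.0609]
tool_rot: [[0.001, 1.0, 0.02], [1.0, -0.001, 0.004], [0.004, 0.02, -1.0]]
ft_force: [-0.9, -0.9, -0.1]
grip_width: 0.049
```

```bash
python3 -m pendant '[[[0,0,-0.5],0,-1],[[0,0,0],0,0.25],[[0,0,0],0,0.3],[[0,0,0],0,0.5],[[0,0,0],0,0.5],[[0,0,20],0,0.5],[[0,0,50],0,1],[[0,0,50],0,1],[[0,0,40],0,1],[[0,0,0],0,1]]'
python3 -m pendant '[[[0,-45,0],0,1],[[0,-45,0],0,1],[[0,-45,0],0,1],[[0,0,0],0,1],[[0,0,0],0,1],[[0,0,0],0,1]]'; python3 tins.py t4 wrist scene side
```

```text
time_s: 44.32
position: [0.6734, 0.0578, 0.225]
tool_rot: [[0.001, 1.0, 0.02], [1.0, -0.002, 0.004], [0.004, 0.02, -1.0]]
ft_force: [0.5, 0.7, -0.7]
grip_width: 0.0855
time_s: 45.08
position: [0.6717, -0.0787, 0.2194]
tool_rot: [[-0.001, 1.0, 0.012], [1.0, 0.001, 0.006], [0.006, 0.012, -1.0]]
ft_force: [0.1, 1.3, -0.3]
grip_width: 0.0854
wrist tcp [671.7 -78.5 219.4] yaw 90.08
shelf circ [673.7  57.1] 25.0 mean [674.4  57.7  89.8] px [318.  38.] n 2752
shelf circ [674.4   6.3] 24.7 mean [673.7   7.   89.9] px [317.  99.] n 2330
shelf circ [675.2 -72.8] 24.9 mean [674.9 -72.   89.9] px [318. 183.] n 1841
scene tcp [671.8 -78.6 219.7] yaw 90.08
shelf circ [677.6 -74.5] 26.8 mean [678.6 -73.7  89.8] px [288. 241.] n 237
shelf circ [676.1   6.3] 26.8 mean [677.3   4.7  89.5] px [322. 242.] n 237
shelf circ [677.7  56.4] 28.0 mean [677.2  57.   89.7] px [344. 243.] n 240
side tcp [671.8 -78.7 219.8] yaw 90.08
shelf circ [672.7 -71.1] 25.8 mean [674.  -71.7  89.4] px [288. 173.] n 147
shelf circ [672.5  36. ] 51.9 mean [672.4  40.5  89.2] px [272. 199.] n 339
```

View pics/t4wrist.png

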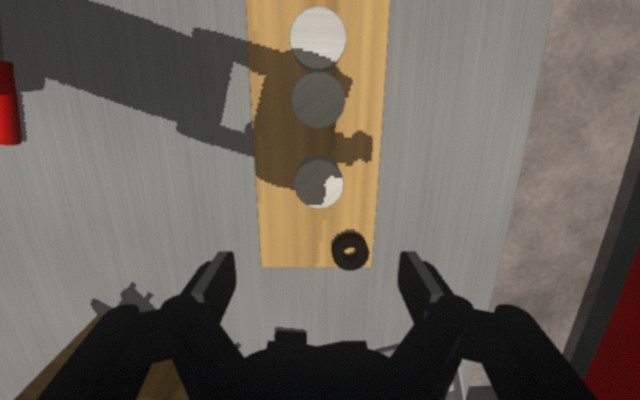

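```bash
python3 -m pendant '[[[3,6,0],0,1],[[0,0,-40],0,1],[[0,0,-40],0,1],[[0,0,-35],0,1],[[0,0,0],0,1],[[0,0,0],0,1]]'
```

```text
time_s: 45.98
position: [0.6768, -0.0686, 0.105]
tool_rot: [[-0.005, 1.0, 0.019], [1.0, 0.005, 0.005], [0.005, 0.019, -1.0]]
ft_force: [-0.8, -0.1, 0.1]
grip_width: 0.0852
```

```bash
python3 -m pendant '[[[-1.5,-4,-15],0,1],[[0,0,-15],0,1],[[0,0,-11],0,1],[[0,0,0],0,1],[[0,0,0],0,1]]'
```

```text
time_s: 46.6
position: [0.6762, -0.0732, 0.064]
tool_rot: [[-0.005, 1.0, 0.023], [1.0, 0.005, 0.004], [0.004, 0.023, -1.0]]
ft_force: [0.7, -0.2, 0.5]
grip_width: 0.0858
```

```bash
python3 -m pendant '[[[-1.2,0.6,-3],0,1],[[0,0,0],0,1],[[0,0,0],0,0.2],[[0,0,0],0,-1],[[0,0,0],0,-1],[[0,0,0],0,-1],[[0,0,0],0,-1]]' 40
python3 -m pendant '[[[0,0,6],0,-1],[[0,0,0],0,-1],[[0,14,0],0,-1],[[0,11,0],0,-1],[[0,0,0],0,-1],[[0,0,0],0,-1]]'
```

```text
time_s: 47.48
position: [0.6756, -0.0726, 0.0622]
tool_rot: [[-0.005, 1.0, 0.026], [1.0, 0.005, 0.003], [0.003, 0.026, -1.0]]
ft_force: [1.2, 0.1, 0.4]
grip_width: 0.0489
time_s: 48.22
position: [0.6751, -0.0449, 0.0679]
tool_rot: [[-0.006, 1.0, 0.024], [1.0, 0.006, 0.004], [0.004, 0.024, -1.0]]
ft_force: [-0.6, -0.2, -0.6]
grip_width: 0.0488
```

Already at y −44.9; lower by ~5.7 and centre x.

```bash
python3 -m pendant '[[[-0.9,0,-2],0,-1],[[0,0,-2],0,-1],[[0,0,-1],0,-1],[[0,0,0],0,-1]]'
```

```text
time_s: 48.72
position: [0.6741, -0.0457, 0.0623]
tool_rot: [[-0.005, 1.0, 0.024], [1.0, 0.005, 0.004], [0.004, 0.024, -1.0]]
ft_force: [-0.1, -0.1, -0.7]
grip_width: 0.0489
```

```bash
python3 -m pendant '[[[0,0.9,0],0,-1],[[0,0,0],0,-1],[[0,0,-0.5],0,-1],[[0,0,0],0,0.25],[[0,0,0],0,0.3],[[0,0,0],0,0.5],[[0,0,0],0,0.5],[[0,0,20],0,0.5],[[0,0,50],0,1],[[0,0,50],0,1],[[0,0,40],0,1],[[0,0,0],0,1]]'
python3 -m pendant '[[[0,-17,0],0,1],[[0,-17,0],0,1],[[0,0,0],0,1],[[0,0,0],0,1]]'; python3 tins.py t5 wrist scene; python3 - <<'E'
from h import *
im,d,C,P=snap('side','t5side')
a=cv2.imread('pics/t5scene.png')[120:300,130:540]; a=cv2.resize(a,(800,351),interpolation=2)
b=cv2.resize(im,(400,250)); c=cv2.resize(cv2.imread('pics/t5wrist.png'),(400,250)); cv2.imwrite('pics/v12.png',np.vstack([a,np.hstack([b,c])])[:600])
E
```

```text
time_s: 50.22
position: [0.6732, -0.0446, 0.2268]
tool_rot: [[-0.005, 1.0, 0.023], [1.0, 0.005, 0.004], [0.004, 0.023, -1.0]]
ft_force: [-0.4, 0.1, -1.2]
grip_width: 0.0849
time_s: 50.72
position: [0.6722, -0.0819, 0.2228]
tool_rot: [[-0.004, 1.0, 0.017], [1.0, 0.004, 0.005], [0.005, 0.017, -1.0]]
ft_force: [-0.0, -0.3, -0.2]
grip_width: 0.0852
wrist tcp [672.2 -81.9 222.8] yaw 90.21
shelf circ [674.1  56.9] 25.0 mean [673.6  57.6  89.9] px [316.  35.] n 2746
shelf circ [674.4   6.3] 24.7 mean [673.7   6.5  89.9] px [316.  96.] n 2301
shelf circ [673.8 -45. ] 24.6 mean [673.8 -44.3  89.8] px [316. 151.] n 1954
scene tcp [672.2 -81.6 223. ] yaw 90.24
shelf circ [676. -46.] 26.6 mean [676.2 -46.2  89.7] px [300. 241.] n 236
shelf circ [676.4   4.3] 26.7 mean [677.    4.7  89.5] px [322. 242.] n 240
shelf circ [676.   56.3] 26.3 mean [676.3  56.8  89.4] px [344. 243.] n 243
```

View pics/v12.png

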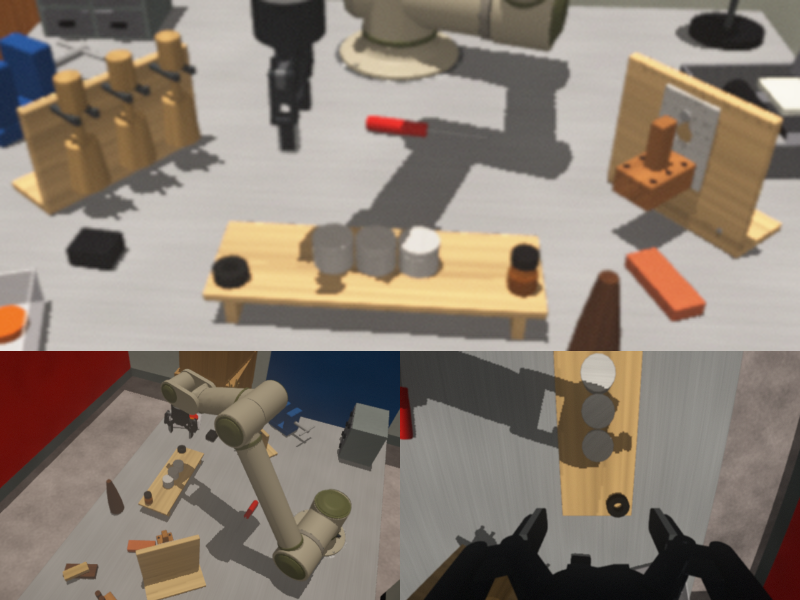

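```bash
python3 -c "
from rig import ticket,env
print(ticket.close_job(), env.observe()['time_s'])"
```

```text
the job is handed in; nothing more can be done
the job is handed in; nothing more can be done
```

The bench is in order and the job was handed in at about 51 s of the 210 s allowed. All three parts were done in the order asked.

- **Caddy:** It hangs on the screw. The screw head went through the keyhole and I slid the plate down until it rested on the shank. The plate's top then measured 198 mm above the bench, against 197 mm expected.
- **Mallet:** It hangs by its pommel in the middle fork. In the pictures the two mallets beside it still hang in place. I checked this only by picture, not by measuring afterwards.
- **Tins:** Only three were there. They stand upright on the shelf in one row, in the wrist camera's last view at y = −45, 6 and 57 mm. That leaves gaps of about 1 mm. They are within 0.5 mm of the shelf's middle line (x ≈ 674 mm).

The first tin I placed was later found about 28 mm aside, so I gripped it again and put it back in the row before the last check.

The last readings differ slightly: the scene camera puts the tins about 2 mm further in x and 1–2 mm lower in y than the wrist camera. It showed about the same offset on the bench tins, so I relied on the wrist camera. No check failed, and the gripper was clear of everything at the end.

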